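# Repack the bamboo drip-tray boards

## Task

Put the three washed bamboo boards back into the white drip tray so that they fill it together, each lying flat on the tray's floor with its grip bar up. Set them down rather than dropping them, and leave the other things on the ledge where they are.

Things in the scene. Friction and masses are not known exactly. Their poses are not given: they have to be found in the camera images.
- tray: White plastic drip tray, fixed on the ledge, outside 200 (its x) x 164 (its y) x 16 mm high; walls and floor 6 mm thick, so inside 188 x 152 mm and 10 mm deep. Origin: centre of its underside, z up.
- tray_in (a point): Centre of the tray's floor. The boards fit only so (or half-turned): big L along one long and one short wall; middle L in the 136 x 100 mm corner left over, long sides parallel; small board in the last corner, likewise; gaps about 3 mm. All bars then lie along the tray's x, at least 30 mm apart sideways, so open the fingers only part way.
- big_board: Large L-shaped bamboo board 180 x 144 mm, about 150 g, flat on the ledge at any yaw, left or right of the tray. 15 mm thick; a grip bar 40 (x) x 14 (y) x 30 mm high stands on it over the origin (top 45 mm above the underside). Origin: on the underside, below the bar; z up out of the board. Long arm x -66 to 114, y -26 to 26 mm; short arm x -66 to -14, y 26 to 118 mm.
- mid_board: Middle L-shaped bamboo board 126 x 90 mm, about 90 g, loose on the drainer's 30 degree slope, long side on the lip, short arm up-slope. 15 mm thick; a grip bar 40 (x) x 14 (y) x 30 mm high stands on it over the origin (top 45 mm above the underside). Origin: on the underside, below the bar; z up out of the board. Long arm x -52 to 74, y -22.5 to 22.5 mm; short arm x -52 to -7, y 22.5 to 67.5 mm.
- small_board: Small rectangular bamboo board 76 (its x) x 40 (its y) mm, about 50 g, flat on the ledge beyond the tray, outline centred on the origin. 15 mm thick; a grip bar 40 (x) x 14 (y) x 30 mm high stands on it over the origin (top 45 mm above the underside). Origin: on the underside, below the bar; z up out of the board. 
- drainer: White plastic drainer, fixed, on the side of the tray where the big board is not. Origin: on the ledge, middle of its foot. Its panel, 115 mm long and 170 wide, rises at 30 degrees towards its +x from 45 mm high at the lower edge to 103 mm; a lip at the lower edge stands 10 mm above the panel. Its -x side faces roughly the robot.
- soap: Bystander: cream bar of soap 52 x 85 x 26 mm on a bamboo dish (85 x 130 mm, its top 12 mm high) beyond the small board. Origin: centre of its underside. Fixed nearby, towards the far left and far right corners: a toothbrush holder with brushes, 190 mm high, and a cup, 95 mm high.
- nail_clipper: Bystander: steel nail clipper, 60 mm long, 12 mm high, flat on the ledge. Origin: centre of its underside.
- cap_case: Bystander: round green plastic case, 88 mm across, 37 mm high, between the robot and the tray, a little to the right. Origin: centre of its underside.
- comb: Bystander: black comb, 150 x 26 x 5 mm, flat on the ledge on the far right. Origin: centre of its underside.
There are look-alikes about, which are no part of the job. Leave any turquoise look-alike of the big_board alone.

How it is judged:
By the outcome, as a careful person would: the job done as asked, in the order asked, and still so for the second after the job is handed in, with the robot touching nothing.
It also fails if it takes over 67 s, if anything falls off the work surface, if the arm or the gripper's body presses on something with over 40 N, if the wrist force passes 120 N, or if a joint passes its speed limit or range.

## Robot

A 6-joint arm with a two-finger parallel gripper is mounted at the origin on the work surface. World frame = base frame: x ahead of the robot, y to its left, z up, the work surface at z = 0. Lengths are in m, angles in rad, forces in N, time in s.
With the tool pointing down it reaches from about 0.275 to 0.75 m from the base axis. Payload 10.2 kg.
Tool frame: the origin (TCP) lies at the very end of the fingers, on their centre line; the grasp point (between the pads) lies 19 mm behind it (manip.hold_point_z is the distance from the TCP to the grasp point, in m); z points along the fingers, y is the direction in which the jaws open and shut (so a half turn about z gives the same grasp; the last joint's range is limited). The gripper opens to 88 mm and grips with 3 to 60 N. Pads are 18 mm wide; open, the fingers measure 123 mm over their backs; the gripper's body (75 mm by 187 mm) begins 45 mm behind the grasp point.
Start: joints at [0.904, 0.313, 1.498, -0, 1.331, -0.223], TCP at [0.225, 0.474, 0.239] pointing down, gripper open.
Joint ranges: [-2.94, 2.94], [-0.97, 2.17], [0.19, 2.56], [-1.23, 4.37], [0.02, 3.11], [-2.88, 2.88]. Speed limits (rad/s): [2.39, 2.39, 3.01, 3.14, 3.14, 3.14].

## Interface

Orientations are given as a rotation vector (axis times angle).
In Python, from cell import manip, read_camera, nets gives the robot as it stands.
- The arm moves only by the tool carry_out, never from a script. Its argument "moves" is a list of rows, each a list of 7 numbers: the turn, a rotation vector about the tool's x, y, z in rad, then the shift along the tool's x, y, z in cm, then the finger opening in cm, from 0 to 8.81. A call has exactly 5 rows; each row is the pose to reach, as a shift and turn from the pose commanded when the call began, along the tool's axes at that moment; what a row does not reach only later rows make up. A row lasts 1/10 s, in which the tool goes at most 50 mm and 8.59 degrees, less where a joint would pass 70% of its speed; a pose out of reach is approached as far as the arm can. A call with a gripper value outside its range is refused whole. The fingers move at their own pace and stop on an object; the grip force is fixed at half the most. Time passes only in rows, so rows that repeat a pose let the fingers close, or fill a call up. It gives the time, the measured TCP pose, the force and the opening at its end, in the units of the state.
- manip.observe(): the state, without advancing time (a new reading comes with each control period).
- read_camera(name): name is "side" or "top" or "wrist"; returns a dict with "image" (420x560x3 uint8, red, green, blue), "range_z" (420x560 float32, m along the optical axis (not along the pixel's ray), 0 where there is no reading), "vfov" (degrees; the focal length in pixels is half the picture's height over the tangent of half this angle, whatever the lens; pixels are square), "cx", "cy" (the principal point, pixels), "extrinsics" (4x4, takes a point from camera to world coordinates). Camera axes: x right, y down, z forward; pixel columns grow to the right and rows downward; lengths in m; the calibration is good to about 2 mm. A picture is of the moment at which its call begins.
- manip.finish_job(): hands the job in, once; it reports no verdict.
Trained networks look in the newest picture that a camera, given by its name, has taken for a name from the list of things; names that differ only in an ending like _2 or _b are one class to them, and where a whole thing is asked for, a point or a joint stands for the part that bears it (a point fixed in the world has none). Each returns a list of dicts, best first, with "p" (0 to 1); they miss things now and then, are a little off and sometimes report something else, mostly with a low value. They report only what shows in the picture. A call takes as long as a camera call. They do not tell look-alikes from the thing itself.
- nets.find_in(query, camera): "xy" ([column, row] in pixels, amid what is visible of it).
The state is a dict: "clock": time; "q": joint angles; "dq": joint speeds; "joint_efforts": joint torques, N m; "tool_pos": TCP position; "tcp_rot": TCP orientation; "ft_force": force on the tool from outside, world axes, zero at the start; "torque": the same for the moment, N m; "grip_width": opening from 0.0 (shut) to 1.0 (fully open).
Only numpy, scipy, OpenCV 4.12 (cv2) and the standard library are available. Lean on these libraries where they do the work, as an engineer would, in place of code of your own. Each camera call takes 0.05 s, during which the arm holds its last target. There are 200 camera calls.

## Working session

There is one attempt and no reset: what is moved stays moved. The work goes in short steps, Python scripts to look and compute and a tool call to move; the robot and the scene stay as the last step left them, time stands still between calls to the robot, and variables do not carry over. Pictures are saved under pics/ and viewed, about 8 in all and at most 12, crops included, and the job is handed in when it is done.

Besides the shell and the picture viewer there is one more tool, called after "Call:" as a command line: name --pt "numbers of a row" for each row, then --argument value for the rest. carry_out: Moves the arm, as the interface text tells. Its arguments: {"type":"object","properties":{"moves":{"type":"array","items":{"type":"array","items":{"type":"number"}}}},"required":["moves"]}

```bash
mkdir -p pics; ls
cat > h.py <<'E'
import numpy as np, cv2
from cell import manip, read_camera, nets
from scipy.spatial.transform import Rotation as R
def cloud(c):
    z=c["range_z"]; H,W=z.shape; f=H/2/np.tan(np.radians(c["vfov"])/2)
    u,v=np.meshgrid(np.arange(W),np.arange(H))
    P=np.stack([(u-c["cx"])/f*z,(v-c["cy"])/f*z,z],-1)
    T=np.array(c["extrinsics"]); P=P@T[:3,:3].T+T[:3,3]; P[z==0]=np.nan
    return P
def save(n,im): cv2.imwrite(f"pics/{n}.png",im[...,::-1])
E
python3 - <<'E'
from h import *
ims=[]
for n in("top","side"):
    c=read_camera(n); P=cloud(c); np.savez(f"{n}.npz",P=P,im=c["image"]); save(n,c["image"])
    print(n,c["vfov"],np.round(c["extrinsics"],3).tolist())
    for q in ["tray","big_board","mid_board","small_board","drainer","soap","nail_clipper","cap_case","comb"]:
        for d in nets.find_in(q,n)[:3]:
            x,y=map(int,d["xy"]); print(q,round(d["p"],2),(x,y),np.round(P[y,x],3))
print(manip.observe())
E
```

```text
pics
top 56.984733169989056 [[0.021, -0.978, 0.206, 0.325], [-1.0, -0.02, 0.009, -0.005], [-0.004, -0.206, -0.979, 1.05], [0.0, 0.0, 0.0, 1.0]]
tray 0.79 (272, 229) [0.484 0.019 0.009]
tray 0.3 (145, 227) [0.472 0.342 0.074]
big_board 0.81 (415, 329) [ 0.233 -0.348  0.029]
big_board 0.63 (411, 233) [ 0.48  -0.355  0.015]
small_board 0.76 (299, 153) [ 0.69  -0.05   0.044]
small_board 0.28 (275, 229) [0.485 0.011 0.004]
drainer 0.69 (156, 209) [0.518 0.315 0.082]
soap 0.57 (264, 118) [0.793 0.049 0.04 ]
nail_clipper 0.46 (204, 146) [0.718 0.218 0.011]
cap_case 0.86 (334, 289) [ 0.328 -0.144  0.038]
comb 0.74 (353, 141) [ 0.744 -0.206  0.003]
side 54.62274773364872 [[0.66, -0.577, 0.481, 0.007], [-0.751, -0.492, 0.44, -0.497], [-0.017, -0.652, -0.758, 0.918], [0.0, 0.0, 0.0, 1.0]]
tray 0.7 (261, 233) [0.484 0.029 0.006]
big_board 0.91 (320, 405) [ 0.231 -0.38   0.015]
big_board 0.55 (376, 315) [ 0.478 -0.357  0.016]
mid_board 0.64 (180, 168) [0.468 0.346 0.075]
small_board 0.88 (327, 203) [ 0.686 -0.05   0.019]
drainer 0.97 (202, 166) [0.515 0.298 0.079]
soap 0.93 (326, 162) [0.81  0.049 0.037]
nail_clipper 0.58 (271, 162) [0.725 0.212 0.001]
cap_case 0.97 (268, 304) [ 0.323 -0.149  0.035]
comb 0.8 (383, 220) [ 0.746 -0.208  0.008]
comb 0.75 (200, 168) [0.508 0.3   0.076]
{'clock': 1.0, 'q': array([ 9.03603489e-01,  3.12937848e-01,  1.49771838e+00,  1.59165587e-05,
        1.33101678e+00, -2.23415617e-01]), 'dq': array([ 0.00087379,  0.00043061,  0.0006332 , -0.00079603,  0.00094148,
       -0.00025238]), 'joint_efforts': array([ 7.17496914e-04, -4.02115738e+01, -2.52419937e+01,  6.94952952e-02,
        3.18586919e-02, -1.19289598e-05]), 'tool_pos': array([0.22542389, 0.47413732, 0.23869387]), 'tcp_rot': array([-6.91372697e-01, -3.06452330e+00,  1.03453809e-04]), 'ft_force': array([-0.43190295,  0.42846032,  0.42950552]), 'torque': array([-0.05534791,  0.00584231,  0.09616094]), 'grip_width': 1.0038311397499389}
```

View pics/top.png

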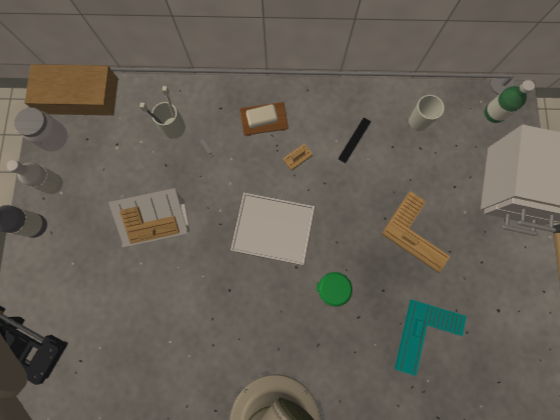

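View pics/side.png

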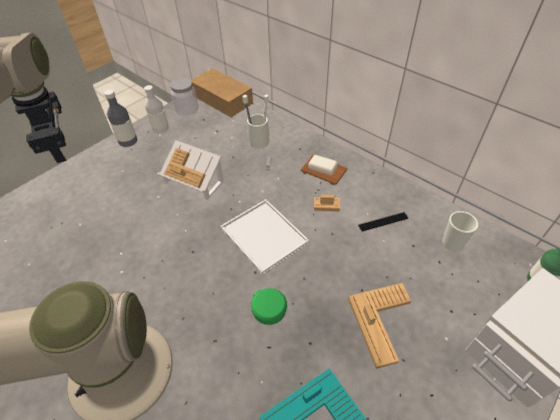

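The candidates for big_board are the bamboo L at top-view pixel (411,233) and the turquoise L at (430,330). I take the bamboo one, since turquoise is excluded. The mid_board is the bamboo L on the drainer at (150,222), small_board is at (297,156), and the tray is at (272,228).

```bash
cat >> h.py <<'E'
from scipy.optimize import differential_evolution
RECT={"tray":[(-.1,.1,-.082,.082)],"small":[(-.038,.038,-.02,.02)],
"big":[(-.066,.114,-.026,.026),(-.066,-.014,.026,.118)],
"mid":[(-.052,.074,-.0225,.0225),(-.052,-.007,.0225,.0675)]}
def inside(name,xy):
    # soft inside (2 mm edge)
    o=np.zeros(len(xy))
    for a,b,c,d in RECT[name]:
        m=np.minimum.reduce([xy[:,0]-a,b-xy[:,0],xy[:,1]-c,d-xy[:,1]])
        o=np.maximum(o,np.clip(m/.003+.5,0,1))
    return o
def fit(name,xy,lab,c0,r=.12,yaw=(-np.pi,np.pi)):
    def cost(p):
        c,s=np.cos(p[2]),np.sin(p[2]); d=xy-p[:2]
        return np.mean(np.abs(inside(name,np.c_[c*d[:,0]+s*d[:,1],-s*d[:,0]+c*d[:,1]])-lab))
    g=differential_evolution(cost,[(c0[0]-r,c0[0]+r),(c0[1]-r,c0[1]+r),yaw],seed=1,popsize=25,tol=1e-8,maxiter=150)
    return g.x,g.fun
def bamboo(im):
    h=cv2.cvtColor(im,cv2.COLOR_RGB2HSV); return (h[...,0]>8)&(h[...,0]<28)&(h[...,1]>90)&(h[...,2]>50)
def white(im):
    h=cv2.cvtColor(im,cv2.COLOR_RGB2HSV); return (h[...,1]<60)&(h[...,2]>150)
E
python3 - <<'E'
from h import *
for n in("top","side"):
    D=np.load(n+".npz"); P,im=D["P"],D["im"]; B=bamboo(im); Wm=white(im)
    for nm,c0,M,w in(("big",(.48,-.355),B,.2),("small",(.69,-.05),B,.075),("tray",(.483,.015),Wm,.17)):
        s=np.isfinite(P[...,0])&(np.hypot(P[...,0]-c0[0],P[...,1]-c0[1])<w)
        p=P[s]; l=M[s].astype(float)
        x,f=fit(nm,p[:,:2],l,c0,.1 if nm=="big" else .04,(-np.pi,np.pi) if nm=="big" else (0,np.pi))
        bar=(B&s&(P[...,2]>.034)&(P[...,2]<.06))
        print(n,nm,np.round(x,4),"cost",round(f,4),"npos",int(l.sum()),"medz",np.round(np.nanmedian(p[l>0,2]),4),"bar",bar.sum(),np.round(P[bar].mean(0),4) if bar.any() else "")
    # drainer
    s=B&(np.hypot(P[...,0]-.47,P[...,1]-.34)<.13); p=P[s]
    best=None; rng=np.random.default_rng(0)
    for i in range(500):
        a=p[rng.choice(len(p),3,0)]; N=np.cross(a[1]-a[0],a[2]-a[0]); L=np.linalg.norm(N)
        if L<1e-6: continue
        N/=L; N*=np.sign(N[2]); k=(np.abs((p-a[0])@N)<.003).sum()
        if best is None or k>best[0]: best=(k,N,a[0])
    k,N,a=best; q=p[np.abs((p-a)@N)<.003]; c=q.mean(0); N=np.linalg.svd(q-c)[2][2]; N*=np.sign(N[2])
    print("mid plane",k,len(p),"N",np.round(N,3),"tilt",np.degrees(np.arccos(N[2])).round(1),"up-slope az",np.degrees(np.arctan2(-N[1],-N[0])).round(1))
    ux=np.array([-N[0],-N[1],0]);ux/=np.linalg.norm(ux)
    V=np.cross(N,ux); U=np.cross(V,N)   # U up-slope, V left
    s2=np.isfinite(P[...,0])&(np.linalg.norm(P-c,axis=-1)<.13)
    p=P[s2]-c; xy=np.c_[p@U,p@V]; x,f=fit("mid",xy,B[s2].astype(float),(0,0),.08)
    o=c+x[0]*U+x[1]*V
    print(" mid top-surface origin",np.round(o,4),"yaw in U,V deg",np.degrees(x[2]).round(2),"cost",round(f,4),"board x",np.round(np.cos(x[2])*U+np.sin(x[2])*V,4))
    h=p@N; bar=B[s2]&(h>.02)&(h<.04); print(" bar",bar.sum(),np.round(P[s2][bar].mean(0)-N*.03,4), "maxh",h[B[s2]].max().round(3))
T=cv2.imread("pics/top.png"); S=cv2.imread("pics/side.png")
a=cv2.resize(T[180:285,370:475],(400,400)); b=cv2.resize(T[170:275,95:200],(400,400)); cv2.imwrite("pics/crop.png",np.hstack([a,b]))
E
```

```text
top big [ 0.463  -0.346  -2.1658] cost 0.0067 npos 2068 medz 0.0142 bar 98 [ 0.4623 -0.3462  0.043 ]
top small [ 0.6921 -0.0471  2.2224] cost 0.0189 npos 396 medz 0.0156 bar 86 [ 0.6903 -0.0493  0.0433]
top tray [0.4887 0.0181 1.3944] cost 0.0296 npos 4005 medz 0.0057 bar 0 
mid plane 924 1230 N [-0.486 -0.114  0.866] tilt 30.0 up-slope az 13.2
 mid top-surface origin [0.4651 0.3367 0.0713] yaw in U,V deg -91.61 cost 0.0706 board x [ 0.1777 -0.8479 -0.0122]
 bar 107 [0.4642 0.334  0.0688] maxh 0.034
side big [ 0.4605 -0.3447 -2.1644] cost 0.0087 npos 2519 medz 0.0153 bar 122 [ 0.4588 -0.3453  0.0438]
side small [ 0.6889 -0.0466  2.2455] cost 0.0359 npos 365 medz 0.0164 bar 71 [ 0.6865 -0.0471  0.0421]
side tray [0.4839 0.0185 1.3921] cost 0.4194 npos 7110 medz 0.0034 bar 0 
mid plane 512 752 N [-0.484 -0.126  0.866] tilt 30.0 up-slope az 14.6
 mid top-surface origin [0.4637 0.3416 0.0723] yaw in U,V deg -92.45 cost 0.0798 board x [ 0.1867 -0.8454 -0.0185]
 bar 66 [0.4606 0.3367 0.0686] maxh 0.034
```

View pics/crop.png

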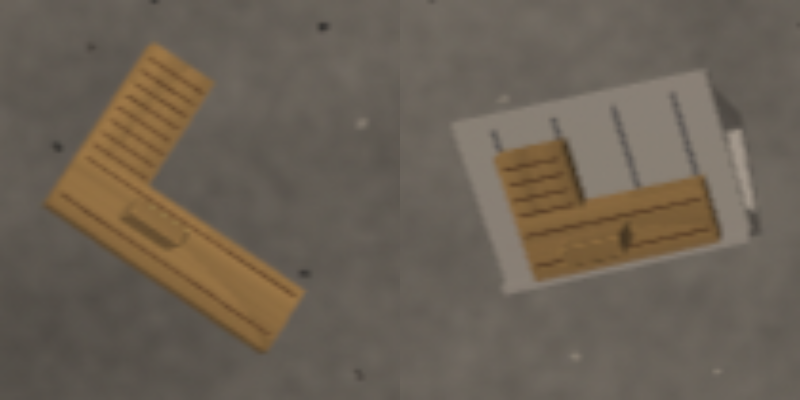

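The crop confirms both choices. Left is the bamboo big L with its bar near the inner corner. Right is the middle L on the drainer, long side at the lip. Next I'll move above the tray so the wrist camera can measure it.

```bash
cat >> h.py <<'E'
def down(az,tilt=0):  # tool x at az (deg), z down; tilt about tool x
    a=np.radians(az); c,s=np.cos(a),np.sin(a)
    return R.from_matrix(np.array([[c,s,0],[s,-c,0],[0,0,-1.]]))*R.from_euler("x",tilt,degrees=True)
def plan(way):  # way: list of (pos,R); prints one row per call
    s=manip.observe(); p,r=np.array(s["tool_pos"]),R.from_rotvec(s["tcp_rot"])
    print("t",round(s["clock"],2),"F",np.round(s["ft_force"],1),"grip",round(s["grip_width"],3),"p",np.round(p,4))
    for q,t in way:
        q=np.array(q); d=(r.inv()*t).as_rotvec()
        print([float(x) for x in np.round(d,3)]+[float(x) for x in np.round(r.inv().apply(q-p)*100,2)],"ang",np.degrees(np.linalg.norm(d)).round(1))
        p,r=q,t
E
python3 - <<'E'
from h import *
plan([((.30,.32,.27),down(130)),((.40,.15,.30),down(105)),((.44,.02,.33),down(79.8))])
E
```

```text
t 1.0 F [-0.4  0.4  0.4] grip 1.004 p [0.2254 0.4741 0.2387]
[-0.0, -0.0, 0.429, -13.35, -10.72, -3.13] ang 24.6
[0.0, 0.0, 0.436, -19.45, -3.27, -3.0] ang 25.0
[0.0, 0.0, 0.44, -13.59, 0.5, -3.0] ang 25.2
```

Call:
carry_out --pt "0 0 0.086 -2.67 -2.14 -0.62 5" --pt "0 0 0.172 -5.34 -4.28 -1.24 5" --pt "0 0 0.258 -8 -6.42 -1.86 5" --pt "0 0 0.343 -10.7 -8.56 -2.5 5" --pt "0 0 0.429 -13.35 -10.72 -3.13 5"

```text
clock: 1.5
tool_pos: [0.3003, 0.3188, 0.2704]
tcp_rot: [1.333, 2.845, 0.0]
ft_force: [1.2, 0.6, 0.2]
grip_width: 0.581
```

Call:
carry_out --pt "0 0 0.087 -3.9 -0.65 -0.6 5" --pt "0 0 0.174 -7.8 -1.3 -1.2 5" --pt "0 0 0.262 -11.7 -1.96 -1.8 5" --pt "0 0 0.349 -15.6 -2.6 -2.4 5" --pt "0 0 0.436 -19.45 -3.27 -3 5"

```text
clock: 2.0
tool_pos: [0.4005, 0.1484, 0.3005]
tcp_rot: [1.917, 2.489, 0.001]
ft_force: [-0.2, 0.5, 0.1]
grip_width: 0.568
```

Call:
carry_out --pt "0 0 0.11 -3.4 0.1 -0.8 5" --pt "0 0 0.22 -6.8 0.2 -1.5 5" --pt "0 0 0.33 -10.2 0.4 -2.3 5" --pt "0 0 0.44 -13.59 0.5 -3 5" --pt "0 0 0.44 -13.59 0.5 -3 5"

```text
clock: 2.5
tool_pos: [0.4409, 0.0171, 0.3305]
tcp_rot: [2.416, 2.006, 0.0]
ft_force: [-1.2, 0.5, 0.5]
grip_width: 0.568
```

Run:
```python
from h import *
c=read_camera("wrist"); P=cloud(c); save("w1",c["image"]); np.savez("w1.npz",P=P,im=c["image"])
print(c["vfov"],np.round(c["extrinsics"],3).tolist())
plan([((.44,.02,.33),down(79.8))])
im=c["image"];M=white(im)
for d in nets.find_in("tray","wrist"):print(d)
s=np.isfinite(P[...,0])&(np.hypot(P[...,0]-.487,P[...,1]-.018)<.17)
p=P[s]; print(s.sum(),np.percentile(p[:,2],[1,10,30,50,80,99]).round(4))
x,f=fit("tray",p[:,:2],(p[:,2]>.003).astype(float),(.487,.018),.04,(1.2,1.6)); print("depth fit",x,f)
x,f=fit("tray",p[:,:2],M[s].astype(float),(.487,.018),.04,(1.2,1.6)); print("color fit",x,f,np.degrees(x[2]))
```

```text
60.27673215027647 [[0.983, -0.176, -0.051, 0.454], [-0.183, -0.942, -0.282, 0.091], [0.001, 0.286, -0.958, 0.477], [0.0, 0.0, 0.0, 1.0]]
t 2.55 F [0.3 0.5 0.2] grip 0.564 p [0.4403 0.0188 0.3301]
[0.0, -0.0, -0.003, 0.11, -0.05, 0.01] ang 0.1
{'xy': [307.0, 156.9], 'p': 0.55}
111981 [-1.500e-03 -2.000e-04  4.600e-03  3.547e-01  4.166e-01  4.212e-01]
depth fit [0.47376462 0.01640487 1.55869526] 0.03890569875345086
color fit [0.527      0.00731157 1.30871206] 0.3475446314568846 74.98367785784102
```

View pics/w1.png

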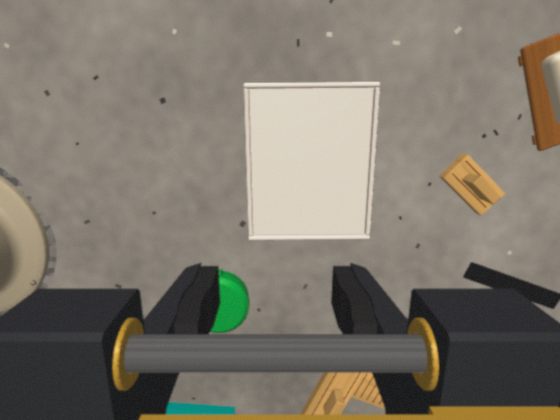

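The wrist picture shows the tray whole at (245–379, 83–240), the small board at (473,184) and the cap case at (225,302). I'll refit with the gripper pixels left out.

Run:
```python
from h import *
D=np.load("w1.npz");P,im=D["P"],D["im"]
lab=np.zeros(im.shape[:2],bool)
h=cv2.cvtColor(im,cv2.COLOR_RGB2HSV); V=h[...,2]; M=(V>175).astype(np.uint8)
n,L,st,ce=cv2.connectedComponentsWithStats(M); k=L[157,307]; print(st[k])
m=cv2.morphologyEx((L==k).astype(np.uint8),cv2.MORPH_CLOSE,np.ones((7,7)))>0
s=np.isfinite(P[...,0])&(P[...,2]<.03)&(np.hypot(P[...,0]-.487,P[...,1]-.018)<.16)
s[260:]=False
p=P[s]
for nm,l in(("colour",m[s]),("depth",p[:,2]>.003)):
    x,f=fit("tray",p[:,:2],l.astype(float),(.487,.018),.04,(1.2,1.6)); print(nm,np.round(x,4),np.degrees(x[2]).round(2),round(f,4))
# rim: points 10..20 mm
r=p[(p[:,2]>.011)&(p[:,2]<.02)]; rc=cv2.minAreaRect((r[:,:2]*1000).astype(np.float32)); print("rim rect",rc, "floor z",np.median(p[m[s]&(np.hypot(p[:,0]-.487,p[:,1]-.018)<.05),2]))
sb=np.isfinite(P[...,0])&(P[...,2]<.06)&(np.hypot(P[...,0]-.69,P[...,1]+.05)<.07); p=P[sb]
print("small",fit("small",p[:,:2],bamboo(im)[sb].astype(float),(.69,-.05),.03,(1.9,2.6)))
a=np.radians(-100); 
plan([((.44,-.15,.30),down(68)),((.45,-.32,.22),down(56))])
```

```text
[  244    87   136   153 19157]
colour [0.4859 0.0121 1.3959] 79.98 0.0068
depth [0.4869 0.0176 1.3965] 80.01 0.0032
rim rect ((487.0888671875, 17.34929656982422), (200.45431518554688, 164.5437774658203), 79.95845794677734) floor z 0.006173511461843417
small (array([ 0.69098932, -0.04566474,  2.23081675]), np.float64(0.021106810407500277))
t 2.6 F [ 0.1 -0.6 -0. ] grip 0.568 p [0.4399 0.0198 0.3299]
[-0.0, -0.0, 0.206, -16.71, 3.02, 2.98] ang 11.8
[0.0, 0.0, 0.209, -15.39, 7.3, 8.0] ang 12.0
```

Call:
carry_out --pt "0 0 0.041 -3.3 0.6 0.6 5" --pt "0 0 0.082 -6.7 1.2 1.2 5" --pt "0 0 0.124 -10 1.8 1.8 5" --pt "0 0 0.165 -13.4 2.4 2.4 5" --pt "0 0 0.206 -16.71 3.02 2.98 5"

```text
clock: 3.1
tool_pos: [0.44, -0.1498, 0.2999]
tcp_rot: [-2.603, -1.758, -0.0]
ft_force: [1.1, -0.1, 0.5]
grip_width: 0.568
```

Call:
carry_out --pt "0 0 0.05 -3.9 1.8 2 5" --pt "0 0 0.1 -7.7 3.6 4 5" --pt "0 0 0.157 -11.5 5.5 6 5" --pt "0 0 0.209 -15.39 7.3 8 5" --pt "0 0 0.209 -15.39 7.3 8 5"

```text
clock: 3.6
tool_pos: [0.4494, -0.3217, 0.2166]
tcp_rot: [-2.771, -1.47, 0.003]
ft_force: [0.6, 0.5, 0.7]
grip_width: 0.566
```

Call:
carry_out --pt "0 0 0 0 0 0 5" --pt "0 0 0 0 0 0 5" --pt "0 0 0 0 0 0 5" --pt "0 0 0 0 0 0 5" --pt "0 0 0 0 0 0 5"

```text
clock: 4.1
tool_pos: [0.4503, -0.3193, 0.2207]
tcp_rot: [2.772, 1.476, 0.0]
ft_force: [-0.3, -0.4, -0.6]
grip_width: 0.569
```

```bash
cat >> h.py <<'E'
def wfit(nm,c0,rad,r,yaw,zmax=.06):
    c=read_camera("wrist"); P=cloud(c); im=c["image"]; B=bamboo(im)
    s=np.isfinite(P[...,0])&(P[...,2]<zmax)&(np.hypot(P[...,0]-c0[0],P[...,1]-c0[1])<rad)
    p=P[s]; x,f=fit(nm,p[:,:2],B[s].astype(float),c0,r,yaw)
    q=p[B[s]]; b=q[(q[:,2]>.042)&(q[:,2]<.049)]
    print(nm,np.round(x[:2],4),np.degrees(x[2]).round(2),"cost",round(f,4),"npos",len(q))
    if len(b)>10: print(" bar top",len(b),cv2.minAreaRect((b[:,:2]*1000).astype(np.float32)))
    return c,P,x
E
python3 - <<'E'
from h import *
c,P,x=wfit("big",(.462,-.346),.18,.03,(-2.4,-1.9)); save("w2",c["image"])
az=np.degrees(x[2])+180
plan([((x[0],x[1],.10),down(az)),((x[0],x[1],.021),down(az))])
E
```

```text
big [ 0.4635 -0.346 ] -123.95 cost 0.0056 npos 13894
 bar top 617 ((463.724853515625, -345.2746276855469), (39.25569152832031, 13.995294570922852), 55.406707763671875)
t 4.15 F [ 0.3 -0.1 -0.1] grip 0.57 p [ 0.4502 -0.3195  0.2206]
[0.0, 0.0, 0.0, -1.46, 2.58, 12.06] ang 0.0
[0.0, 0.0, 0.0, 0.0, 0.0, 7.9] ang 0.0
```

View pics/w2.png

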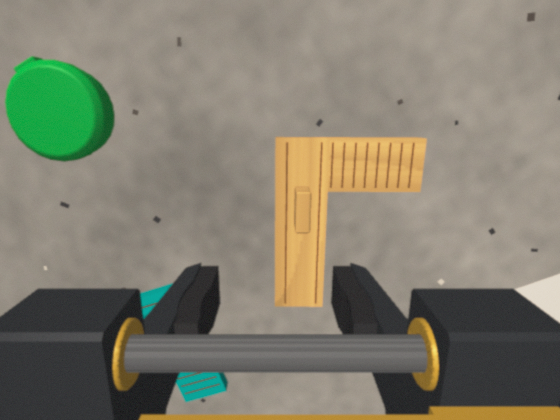

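The big bamboo board is aligned with the fingers, with its bar at (303,210). I'll descend and grip.

Call:
carry_out --pt "0 0 0 -0.7 1.3 4 5" --pt "0 0 0 -1.46 2.58 8 5" --pt "0 0 0 -1.46 2.58 12.0 5" --pt "0 0 0 -1.46 2.58 14 5" --pt "0 0 0 -1.46 2.58 14 5"

```text
clock: 4.65
tool_pos: [0.4623, -0.3452, 0.0776]
tcp_rot: [-2.769, -1.473, 0.002]
ft_force: [-0.2, -0.5, 0.3]
grip_width: 0.568
```

Call:
carry_out --pt "0 0 0 0 0 2 5" --pt "0 0 0 0 0 4 5" --pt "0 0 0 0 0 5.2 5" --pt "0 0 0 0 0 5.9 5" --pt "0 0 0 0 0 5.9 5"

```text
clock: 5.15
tool_pos: [0.4634, -0.3464, 0.0214]
tcp_rot: [-2.773, -1.476, 0.0]
ft_force: [-0.6, 0.2, 0.1]
grip_width: 0.566
```

Call:
carry_out --pt "0 0 0 0 0 0 5" --pt "0 0 0 0 0 0 0.5" --pt "0 0 0 0 0 0 0.5" --pt "0 0 0 0 0 0 0.5" --pt "0 0 0 0 0 0 0.5"

```text
clock: 5.65
tool_pos: [0.4634, -0.3464, 0.0214]
tcp_rot: [2.773, 1.475, 0.0]
ft_force: [0.2, 0.7, -0.6]
grip_width: 0.23
```

Call:
carry_out --pt "0 0 0 0 0 0 0.5" --pt "0 0 0 0 0 0 0.5" --pt "0 0 0 0 0 -2 0.5" --pt "0 0 0 0 0 -5 0.5" --pt "0 0 0 0 0 -9 0.5"

```text
clock: 6.15
tool_pos: [0.4626, -0.3456, 0.1107]
tcp_rot: [-2.77, -1.474, 0.002]
ft_force: [1.1, -0.6, -1.8]
grip_width: 0.154
```

Call:
carry_out --pt "0 0 0 0 0 0 0.5" --pt "0 0 0 0 0 0 0.5" --pt "0 0 0 0 0 0 0.5" --pt "0 0 0 0 0 0 0.5" --pt "0 0 0 0 0 0 0.5"

```text
clock: 6.65
tool_pos: [0.4631, -0.3461, 0.1102]
tcp_rot: [-2.772, -1.475, 0.001]
ft_force: [-0.3, 0.0, -1.6]
grip_width: 0.152
```

```bash
cat >> h.py <<'E'
TRAY=np.array([.487,.0175]); TYAW=np.radians(-100.0)
def tgt(o):
    c,s=np.cos(TYAW),np.sin(TYAW); return TRAY+np.array([c*o[0]-s*o[1],s*o[0]+c*o[1]])/1000
LAY={"big":(-24.3,-46.3),"mid":(17.1,5.6),"small":(52.05,52.05)}
def held(nm,yaw0):  # board pose in the hand (tool down), from the wrist camera
    st=manip.observe(); t=np.array(st["tool_pos"])
    c=read_camera("wrist"); P=cloud(c); im=c["image"]; B=bamboo(im)
    zt=t[2]-.006
    s=np.isfinite(P[...,0])&(np.abs(P[...,2]-zt)<.04)&(np.hypot(*(P[...,:2]-t[:2]).transpose(2,0,1))<.15)&(B|(P[...,2]<zt-.01))
    # background rays, put onto the board's top plane
    T=np.array(c["extrinsics"])[:3,3]; a=np.isfinite(P[...,0])&(P[...,2]<zt+.004)
    p=P[a]; k=(zt-T[2])/(p[:,2]-T[2]); q=T+(p-T)*k[:,None]; l=B[a]&(np.abs(p[:,2]-zt)<.008)
    n=np.hypot(*(q[:,:2]-t[:2]).T)<.17; q=q[n]; l=l[n]
    x,f=fit(nm,q[:,:2],l.astype(float),t[:2],.015,(yaw0-.15,yaw0+.15))
    r=R.from_rotvec(st["tcp_rot"]); d=r.inv().apply(np.r_[x[:2]-t[:2],0])
    az=np.degrees(np.arctan2(*r.as_matrix()[[1,0],0]))
    print(nm,"held cost",round(f,4),"npos",l.sum(),"top z",np.median(p[n][l][:,2]).round(4),"expected",zt.round(4),"origin in tool mm",np.round(d*1000,2),"yaw-az",((np.degrees(x[2])-az+360)%360).round(2))
    return c
E
python3 - <<'E'
from h import *
c=held("big",np.radians(-124)); save("w3",c["image"])
g=tgt(LAY["big"]); print(g)
plan([((.46,-.22,.16),down(63)),((g[0],g[1]-.07,.16),down(74)),((*g,.10),down(80)),((*g,.05),down(80))])
E
```

```text
big held cost 0.0094 npos 44856 top z 0.104 expected 0.1042 origin in tool mm [ 0.93 -0.45  0.  ] yaw-az 179.93
[0.44562305 0.04947074]
t 6.7 F [-0.  -0.8 -2.3] grip 0.154 p [ 0.4632 -0.3462  0.1104]
[-0.001, -0.0, -0.122, 10.29, -7.32, -4.94] ang 7.0
[0.0, 0.0, -0.192, 17.12, -10.34, 0.0] ang 11.0
[0.0, 0.0, -0.105, 6.73, -1.93, 6.0] ang 6.0
[0.0, 0.0, 0.0, 0.0, 0.0, 5.0] ang 0.0
```

Call:
carry_out --pt "0 0 -0.02 2 -1.5 -1 0.5" --pt "0 0 -0.05 4.1 -2.9 -2 0.5" --pt "0 0 -0.075 6.2 -4.4 -3 0.5" --pt "0 0 -0.1 8.2 -5.9 -4 0.5" --pt "0 0 -0.122 10.29 -7.32 -4.94 0.5"

```text
clock: 7.2
tool_pos: [0.4599, -0.2191, 0.1608]
tcp_rot: [-2.677, -1.643, 0.0]
ft_force: [-0.1, -0.4, -1.7]
grip_width: 0.156
```

Call:
carry_out --pt "0 0 -0.04 3.4 -2.1 0 0.5" --pt "0 0 -0.08 6.8 -4.1 0 0.5" --pt "0 0 -0.12 10.2 -6.2 0 0.5" --pt "0 0 -0.16 13.7 -8.3 0 0.5" --pt "0 0 -0.192 17.12 -10.34 0 0.5"

```text
clock: 7.7
tool_pos: [0.4453, -0.0191, 0.1605]
tcp_rot: [-2.508, -1.893, -0.0]
ft_force: [0.9, 0.2, -1.9]
grip_width: 0.154
```

Call:
carry_out --pt "0 0 -0.03 2.2 -0.6 0 0.5" --pt "0 0 -0.07 4.5 -1.3 1 0.5" --pt "0 0 -0.105 6.73 -1.93 3 0.5" --pt "0 0 -0.105 6.73 -1.93 4.5 0.5" --pt "0 0 -0.105 6.73 -1.93 6 0.5"

```text
clock: 8.2
tool_pos: [0.4455, 0.05, 0.0998]
tcp_rot: [-2.404, -2.022, 0.0]
ft_force: [0.5, 0.0, -1.5]
grip_width: 0.157
```

Call:
carry_out --pt "0 0 0 0 0 1 0.5" --pt "0 0 0 0 0 2 0.5" --pt "0 0 0 0 0 3 0.5" --pt "0 0 0 0 0 3 0.5" --pt "0 0 0 0 0 3 0.5"

```text
clock: 8.7
tool_pos: [0.4458, 0.0493, 0.0707]
tcp_rot: [2.406, 2.02, 0.0]
ft_force: [-0.0, -0.1, -1.3]
grip_width: 0.157
```

Run:
```python
from h import *
c=held("big",np.radians(-100)); save("w4",c["image"])
P=cloud(c); p=P[np.isfinite(P[...,0])&(P[...,2]<.03)&(np.hypot(P[...,0]-.487,P[...,1]-.0175)<.16)]
r=p[(p[:,2]>.012)&(p[:,2]<.02)]; print("rim",cv2.minAreaRect((r[:,:2]*1000).astype(np.float32)))
g=tgt(LAY["big"]);plan([((*g,.028),down(80))])
```

```text
big held cost 0.0094 npos 44696 top z 0.0646 expected 0.0647 origin in tool mm [1.13 0.13 0.  ] yaw-az 179.9
rim ((492.5019836425781, 49.944698333740234), (134.25489807128906, 164.59271240234375), 79.97923278808594)
t 8.75 F [-0.   0.1 -1.7] grip 0.161 p [0.446  0.0493 0.071 ]
[0.001, -0.0, 0.0, 0.01, -0.04, 4.3] ang 0.0
```

View pics/w4.png

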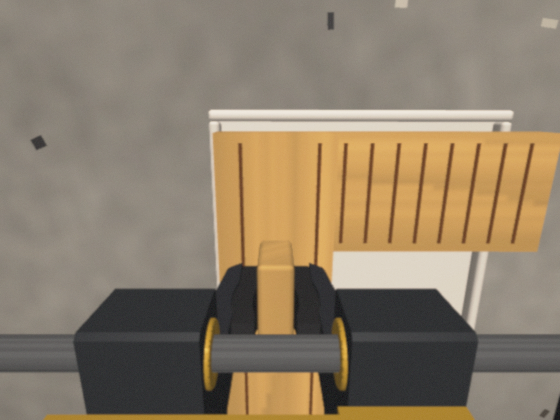

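The held board sits over its tray corner, and the rim agrees with the tray fit. It needs a 0.9 mm correction along tool x as it goes down.

Call:
carry_out --pt "0 0 0 -0.09 -0.05 1 0.5" --pt "0 0 0 -0.09 -0.05 2 0.5" --pt "0 0 0 -0.09 -0.05 2.8 0.5" --pt "0 0 0 -0.09 -0.05 3.5 0.5" --pt "0 0 0 -0.09 -0.05 3.9 0.5"

```text
clock: 9.25
tool_pos: [0.4448, 0.0486, 0.0308]
tcp_rot: [-2.406, -2.02, 0.001]
ft_force: [1.5, -0.1, -1.1]
grip_width: 0.159
```

Call:
carry_out --pt "0 0 0 0 0 0.15 0.5" --pt "0 0 0 0 0 0.3 0.5" --pt "0 0 0 0 0 0.4 0.5" --pt "0 0 0 0 0 0.45 0.5" --pt "0 0 0 0 0 0.45 0.5"

```text
clock: 9.75
tool_pos: [0.4452, 0.0486, 0.0273]
tcp_rot: [2.406, 2.02, 0.0]
ft_force: [0.0, 0.4, -1.3]
grip_width: 0.155
```

Call:
carry_out --pt "0 0 0 0 0 0.05 0.5" --pt "0 0 0 0 0 0.08 0.5" --pt "0 0 0 0 0 0.08 0.5" --pt "0 0 0 0 0 0.08 0.5" --pt "0 0 0 0 0 0.08 0.5"

```text
clock: 10.25
tool_pos: [0.4452, 0.0486, 0.0272]
tcp_rot: [2.405, 2.02, 0.0]
ft_force: [-5.5, 0.7, 12.4]
grip_width: 0.161
```

Call:
carry_out --pt "0 0 0 0 0 0 3.5" --pt "0 0 0 0 0 0 3.5" --pt "0 0 0 0 0 0 3.5" --pt "0 0 0 0 0 0 3.5" --pt "0 0 0 0 0 -0.5 3.5"

```text
clock: 10.75
tool_pos: [0.4447, 0.0486, 0.0311]
tcp_rot: [-2.405, -2.019, 0.001]
ft_force: [-0.9, 0.1, 0.5]
grip_width: 0.395
```

Call:
carry_out --pt "0 0 0 0 0 -2 3.5" --pt "0 0 0 0 0 -5 3.5" --pt "0 0 0 0 0 -9 3.5" --pt "0 0 0 0 0 -13 3.5" --pt "0 0 0 0 0 -17 3.5"

```text
clock: 11.25
tool_pos: [0.4447, 0.0486, 0.2034]
tcp_rot: [2.406, 2.02, 0.0]
ft_force: [-0.4, 0.2, 0.1]
grip_width: 0.399
```

Run:
```python
from h import *
c,P,x=wfit("big",tgt(LAY["big"]),.18,.02,(-1.9,-1.6))
print("target",tgt(LAY["big"]))
p=P[np.isfinite(P[...,0])&(P[...,2]<.03)&(np.hypot(P[...,0]-x[0],P[...,1]-x[1])<.12)&bamboo(c["image"])];print("z top pct",np.percentile(p[:,2],[5,25,50,75]).round(4))
# mid frame: N from az of slope, average of the two cameras
az=np.radians(13.5); N=np.array([-.5*np.cos(az),-.5*np.sin(az),.866]); U=np.array([.866*np.cos(az),.866*np.sin(az),.5]); V=np.cross(N,U)
m=R.from_matrix(np.c_[V,-np.cross(V,-N)*-1,-N].round(6)); print(m.as_matrix().round(2))
o=np.array([.464,.338,.071])
plan([((.44,.17,.26),down(90)),(o+N*.17+V*.0,R.from_matrix(np.c_[V,np.cross(-N,V),-N]))])
```

```text
big [0.4454 0.0487] -100.02 cost 0.0046 npos 15945
 bar top 42 ((445.8630676269531, 51.2147102355957), (36.086490631103516, 13.913691520690918), 80.32518005371094)
target [0.44562305 0.04947074]
z top pct [0.02   0.0207 0.0212 0.0217]Traceback (most recent call last):
  File "<stdin>", line 7, in <module>
  File "scipy/spatial/transform/_rotation.pyx", line 1143, in scipy.spatial.transform._rotation.Rotation.from_matrix
ValueError: Non-positive determinant (left-handed or null coordinate frame) in rotation matrix 0: [[-0.233435 -0.842035  0.486185]
 [ 0.972327 -0.202155  0.116723]
 [ 0.       -0.499978 -0.866   ]].
```

```bash
cat >> h.py <<'E'
def slope(azd):
    az=np.radians(azd); N=np.array([-.5*np.cos(az),-.5*np.sin(az),.75**.5]); U=np.array([.75**.5*np.cos(az),.75**.5*np.sin(az),.5]); V=np.cross(N,U)
    return N,U,V,R.from_matrix(np.c_[V,np.cross(-N,V),-N])
E
python3 - <<'E'
from h import *
N,U,V,m=slope(13.5); o=np.array([.464,.338,.071])
a=down(90)
half=R.from_rotvec((a.inv()*m).as_rotvec()*.5)
plan([((.43,.19,.24),a*half),(o+N*.17-V*.02,m)])
E
```

```text
t 11.3 F [1.8 0.8 6.1] grip 0.399 p [0.4471 0.0484 0.2093]
[-0.247, 0.055, -0.287, 13.65, -4.1, -3.11] ang 22.0
[-0.261, 0.031, -0.115, 11.28, -3.59, 1.47] ang 16.4
```

Call:
carry_out --pt "-0.05 0.01 -0.057 2.7 -0.8 -0.6 5" --pt "-0.1 0.022 -0.115 5.5 -1.6 -1.2 5" --pt "-0.148 0.033 -0.172 8.2 -2.5 -1.9 5" --pt "-0.2 0.044 -0.23 10.9 -3.3 -2.5 5" --pt "-0.247 0.055 -0.287 13.65 -4.1 -3.11 5"

```text
clock: 11.8
tool_pos: [0.4278, 0.1912, 0.2329]
tcp_rot: [1.975, 2.221, 0.302]
ft_force: [-0.5, 0.5, 0.2]
grip_width: 0.57
```

Call:
carry_out --pt "-0.065 0.008 -0.03 2.8 -0.9 0.4 5" --pt "-0.13 0.016 -0.06 5.6 -1.8 0.7 5" --pt "-0.195 0.023 -0.09 8.4 -2.7 1.1 5" --pt "-0.261 0.031 -0.115 11.28 -3.59 1.47 5" --pt "-0.261 0.031 -0.115 11.28 -3.59 1.47 5"

```text
clock: 12.3
tool_pos: [0.3817, 0.3007, 0.2102]
tcp_rot: [1.712, 2.178, 0.576]
ft_force: [-0.8, -0.1, -0.4]
grip_width: 0.567
```

Call:
carry_out --pt "0 0 0 0 0 0 5" --pt "0 0 0 0 0 0 5" --pt "0 0 0 0 0 0 5" --pt "0 0 0 0 0 0 5" --pt "0 0 0 0 0 0 5"

```text
clock: 12.8
tool_pos: [0.3846, 0.2985, 0.2115]
tcp_rot: [1.718, 2.172, 0.575]
ft_force: [-0.6, 0.4, 0.5]
grip_width: 0.569
```

```bash
cat > mid.py <<'E'
from h import *
c=read_camera("wrist"); P=cloud(c); im=c["image"]; B=bamboo(im); save("w5",im)
T=np.array(c["extrinsics"])[:3,3]
s=B&(np.linalg.norm(P-[.464,.338,.071],axis=-1)<.13); p=P[s]
best=None; rng=np.random.default_rng(0)
for i in range(300):
    a=p[rng.choice(len(p),3,0)]; N=np.cross(a[1]-a[0],a[2]-a[0]); L=np.linalg.norm(N)
    if L<1e-6: continue
    N/=L; N*=np.sign(N[2]); k=(np.abs((p-a[0])@N)<.002).sum()
    if best is None or k>best[0]: best=(k,N,a[0])
k,N,a=best; q=p[np.abs((p-a)@N)<.002]; c0=q.mean(0); N=np.linalg.svd((q-c0)[::5])[2][2]; N*=np.sign(N[2])
print("N",N.round(4),"tilt",np.degrees(np.arccos(N[2])).round(2),"slope az",np.degrees(np.arctan2(-N[1],-N[0])).round(2),k,len(p))
ux=np.array([-N[0],-N[1],0]);ux/=np.linalg.norm(ux);V=np.cross(N,ux);U=np.cross(V,N)
h=(P-c0)@N; Bp=B&(np.abs(h)<.005)
s2=np.isfinite(P[...,0])&(h<.005)&(np.linalg.norm(P-c0,axis=-1)<.12); d=P[s2]
d=T+(d-T)*(((c0-T)@N)/((d-T)@N))[:,None]-c0
x,f=fit("mid",np.c_[d@U,d@V],Bp[s2].astype(float),(0,0),.06,(-2,-1.2))
o=c0+x[0]*U+x[1]*V; bx=np.cos(x[2])*U+np.sin(x[2])*V
print("top origin",o.round(4),"yaw UV",np.degrees(x[2]).round(2),"cost",round(f,4),"board x",bx.round(3))
b=B&(h>.028)&(h<.033)&(np.linalg.norm(P-o,axis=-1)<.06); e=P[b]-o; rc=cv2.minAreaRect(np.c_[e@bx,e@np.cross(N,bx)].astype(np.float32)*1000); print("bar top in board",rc,b.sum())
m=R.from_matrix(np.c_[-bx,np.cross(-N,-bx),-N]); np.savez("mid.npz",o=o,N=N,bx=bx)
plan([(o+N*.08,m),(o+N*.0055,m)])
E
python3 mid.py
```

```text
N [-0.4858 -0.1185  0.866 ] tilt 30.0 slope az 13.7 9027 10020
top origin [0.4643 0.3324 0.0704] yaw UV -86.88 cost 0.0846 board x [ 0.245 -0.83   0.024]
bar top in board ((-4.804481506347656, -1.0345563888549805), (11.731444358825684, 34.17433547973633), 86.28280639648438) 849
t 12.85 F [-0.1  0.8  0.4] grip 0.568 p [0.3845 0.2986 0.2114]
[-0.009, -0.002, -0.061, 1.38, 0.43, 8.5] ang 3.5
[0.0, 0.0, 0.0, 0.0, 0.0, 7.45] ang 0.0
```

View pics/w5.png

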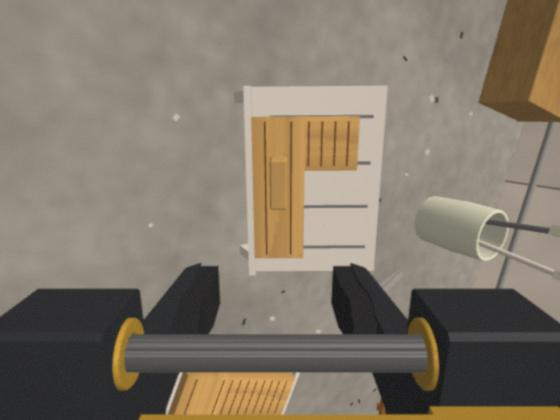

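The picture shows the middle board square on the drainer, its bar at (279,183). The poor fit comes from a bug: V wasn't a unit vector. I'll fix that and rerun.

```bash
sed -i 's/V=np.cross(N,ux);U=/V=np.cross(N,ux);V\/=np.linalg.norm(V);U=/' mid.py; python3 mid.py
```

```text
N [-0.4851 -0.1178  0.8665] tilt 29.94 slope az 13.65 9002 10034
top origin [0.4613 0.3375 0.0694] yaw UV -89.97 cost 0.0137 board x [ 0.237 -0.972  0.   ]
bar top in board ((0.11387062072753906, 0.18353033065795898), (39.61709213256836, 13.699602127075195), 0.20870934426784515) 869
t 12.9 F [ 0.5 -0.6  0.2] grip 0.568 p [0.3844 0.2987 0.2114]
[-0.008, -0.002, -0.006, 1.94, 0.25, 8.5] ang 0.6
[0.0, 0.0, 0.0, 0.0, 0.0, 7.45] ang 0.0
```

Call:
carry_out --pt "-0.008 -0.002 -0.006 0.9 0.12 3 5" --pt "-0.008 -0.002 -0.006 1.94 0.25 6 5" --pt "-0.008 -0.002 -0.006 1.94 0.25 8.5 5" --pt "-0.008 -0.002 -0.006 1.94 0.25 10 5" --pt "-0.008 -0.002 -0.006 1.94 0.25 10 5"

```text
clock: 13.4
tool_pos: [0.4295, 0.3297, 0.1238]
tcp_rot: [1.707, 2.172, 0.576]
ft_force: [-0.1, 0.5, -0.2]
grip_width: 0.569
```

Call:
carry_out --pt "0 0 0 0 0 2 5" --pt "0 0 0 0 0 4 5" --pt "0 0 0 0 0 5.2 5" --pt "0 0 0 0 0 5.9 5" --pt "0 0 0 0 0 5.9 5"

```text
clock: 13.9
tool_pos: [0.4582, 0.337, 0.0744]
tcp_rot: [1.706, 2.171, 0.579]
ft_force: [0.2, -0.4, 1.4]
grip_width: 0.567
```

Call:
carry_out --pt "0 0 0 0 0 0 5" --pt "0 0 0 0 0 0 3" --pt "0 0 0 0 0 0 2" --pt "0 0 0 0 0 0 1.6" --pt "0 0 0 0 0 0 1.2"

```text
clock: 14.4
tool_pos: [0.4581, 0.3371, 0.0747]
tcp_rot: [1.705, 2.171, 0.58]
ft_force: [0.4, -0.1, 0.7]
grip_width: 0.232
```

Call:
carry_out --pt "0 0 0 0 0 0 0.5" --pt "0 0 0 0 0 0 0.5" --pt "0 0 0 0 0 0 0.5" --pt "0 0 0 0 0 0 0.5" --pt "0 0 0 0 0 0 0.5"

```text
clock: 14.9
tool_pos: [0.4581, 0.3371, 0.0745]
tcp_rot: [1.705, 2.171, 0.58]
ft_force: [-2.5, -1.1, 3.1]
grip_width: 0.157
```

Run:
```python
from h import *
s=manip.observe(); r=R.from_rotvec(s["tcp_rot"]); p=np.array(s["tool_pos"])
g=tgt(LAY["mid"]);print(g)
p1=p-r.as_matrix()[:,2]*.09; f=down(80); d=(r.inv()*f).as_rotvec()
plan([(p1,r),(( .43,.22,.20),r*R.from_rotvec(d*.5)),((g[0]-.02,g[1]+.05,.18),f),((*g,.12),f),((*g,.07),f)])
```

```text
[ 4.89545540e-01 -3.12642371e-04]
t 14.9 F [-2.5 -1.1  3.1] grip 0.157 p [0.4581 0.3371 0.0745]
[0.0, 0.0, 0.0, -0.0, 0.0, -9.0] ang 0.0
[0.257, -0.054, 0.202, -10.71, 1.49, -4.62] ang 19.0
[0.257, -0.054, 0.202, -17.2, 2.89, 2.36] ang 19.0
[0.0, 0.0, 0.0, -4.58, 2.84, 6.0] ang 0.0
[0.0, 0.0, 0.0, 0.0, 0.0, 5.0] ang 0.0
```

Call:
carry_out --pt "0 0 0 0 0 -1 0.5" --pt "0 0 0 0 0 -3 0.5" --pt "0 0 0 0 0 -5 0.5" --pt "0 0 0 0 0 -7 0.5" --pt "0 0 0 0 0 -9 0.5"

```text
clock: 15.4
tool_pos: [0.4136, 0.3262, 0.1533]
tcp_rot: [1.706, 2.172, 0.579]
ft_force: [1.1, 0.2, -0.5]
grip_width: 0.157
```

Call:
carry_out --pt "0.05 -0.01 0.04 -2.1 0.3 -0.9 0.5" --pt "0.1 -0.02 0.08 -4.2 0.6 -1.8 0.5" --pt "0.154 -0.032 0.12 -6.4 0.9 -2.7 0.5" --pt "0.205 -0.043 0.16 -8.5 1.2 -3.7 0.5" --pt "0.257 -0.054 0.202 -10.71 1.49 -4.62 0.5"

```text
clock: 15.9
tool_pos: [0.4294, 0.2194, 0.2008]
tcp_rot: [2.068, 2.126, 0.306]
ft_force: [-1.0, 0.5, -2.2]
grip_width: 0.154
```

Call:
carry_out --pt "0.05 -0.01 0.04 -3.4 0.6 0.5 0.5" --pt "0.1 -0.02 0.08 -6.8 1.2 1 0.5" --pt "0.154 -0.032 0.12 -10.3 1.7 1.4 0.5" --pt "0.205 -0.043 0.16 -13.7 2.3 1.9 0.5" --pt "0.257 -0.054 0.202 -17.2 2.89 2.36 0.5"

```text
clock: 16.4
tool_pos: [0.4693, 0.0486, 0.1803]
tcp_rot: [-2.407, -2.017, 0.001]
ft_force: [-0.0, 0.4, -0.6]
grip_width: 0.154
```

Call:
carry_out --pt "0 0 0 -1.5 0.9 1 0.5" --pt "0 0 0 -3 1.9 2 0.5" --pt "0 0 0 -4.58 2.84 3.5 0.5" --pt "0 0 0 -4.58 2.84 6 0.5" --pt "0 0 0 -4.58 2.84 6 0.5"

```text
clock: 16.9
tool_pos: [0.4879, -0.0001, 0.118]
tcp_rot: [-2.404, -2.016, 0.004]
ft_force: [-0.3, -0.1, -0.7]
grip_width: 0.158
```

Run:
```python
from h import *
c=held("mid",np.radians(-100)); save("w6",c["image"])
g=tgt(LAY["mid"]);print(g); plan([((*g,.05),down(80))])
```

```text
mid held cost 0.0074 npos 23223 top z 0.1121 expected 0.112 origin in tool mm [ 0.37  0.09 -0.  ] yaw-az 180.06
[ 4.89545540e-01 -3.12642371e-04]
t 16.95 F [ 1.1  0.4 -0.7] grip 0.158 p [ 0.4888 -0.      0.1196]
[-0.002, -0.001, 0.0, -0.02, 0.1, 6.96] ang 0.1
```

View pics/w6.png

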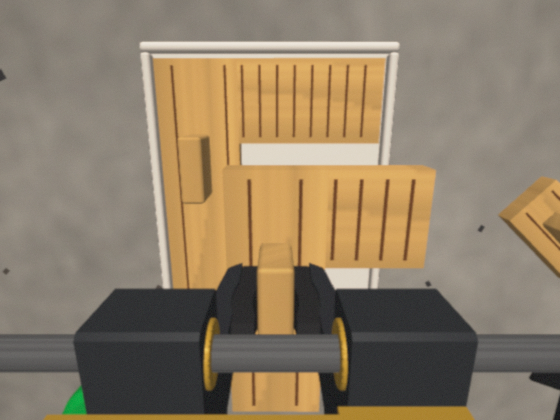

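The middle board is held square, and the big board lies flush in its corner with the free corner beyond. I'll lower it.

Call:
carry_out --pt "0 0 0 -0.07 0.09 2 0.5" --pt "0 0 0 -0.07 0.09 4 0.5" --pt "0 0 0 -0.07 0.09 5.5 0.5" --pt "0 0 0 -0.07 0.09 6.5 0.5" --pt "0 0 0 -0.07 0.09 6.5 0.5"

```text
clock: 17.45
tool_pos: [0.4902, -0.0009, 0.0551]
tcp_rot: [-2.406, -2.02, -0.0]
ft_force: [-0.2, -0.4, -1.1]
grip_width: 0.156
```

Call:
carry_out --pt "0 0 0 0 0 0.8 0.5" --pt "0 0 0 0 0 1.6 0.5" --pt "0 0 0 0 0 2.2 0.5" --pt "0 0 0 0 0 2.4 0.5" --pt "0 0 0 0 0 2.4 0.5"

```text
clock: 17.95
tool_pos: [0.4904, -0.0012, 0.0308]
tcp_rot: [2.406, 2.019, 0.0]
ft_force: [0.4, -0.8, -0.2]
grip_width: 0.156
```

Call:
carry_out --pt "0 0 0 0 -0.07 0.1 0.5" --pt "0 0 0 0 -0.07 0.2 0.5" --pt "0 0 0 0 -0.07 0.3 0.5" --pt "0 0 0 0 -0.07 0.36 0.5" --pt "0 0 0 0 -0.07 0.36 0.5"

```text
clock: 18.45
tool_pos: [0.4897, -0.0011, 0.0274]
tcp_rot: [2.406, 2.019, 0.0]
ft_force: [-0.3, -0.6, -1.7]
grip_width: 0.156
```

Call:
carry_out --pt "0 0 0 0 0 0.03 0.5" --pt "0 0 0 0 0 0.06 0.5" --pt "0 0 0 0 0 0.06 0.5" --pt "0 0 0 0 0 0.06 0.5" --pt "0 0 0 0 0 0.06 0.5"

```text
clock: 18.95
tool_pos: [0.4898, -0.0011, 0.0269]
tcp_rot: [2.406, 2.019, 0.001]
ft_force: [-0.2, 0.1, 2.2]
grip_width: 0.156
```

Call:
carry_out --pt "0 0 0 0 0 0 3.2" --pt "0 0 0 0 0 0 3.2" --pt "0 0 0 0 0 0 3.2" --pt "0 0 0 0 0 0 3.2" --pt "0 0 0 0 0 -0.5 3.2"

```text
clock: 19.45
tool_pos: [0.4894, -0.0011, 0.0316]
tcp_rot: [-2.406, -2.019, 0.0]
ft_force: [-0.7, -0.7, -0.6]
grip_width: 0.36
```

Call:
carry_out --pt "0 0 0 0 0 -2 3.2" --pt "0 0 0 0 0 -5 3.2" --pt "0 0 0 0 0 -9 3.2" --pt "0 0 0 0 0 -13 3.2" --pt "0 0 0 0 0 -17 3.2"

```text
clock: 19.95
tool_pos: [0.4893, -0.001, 0.2039]
tcp_rot: [2.406, 2.019, 0.001]
ft_force: [1.0, -0.1, -0.2]
grip_width: 0.36
```

Run:
```python
from h import *
c,P,x=wfit("mid",tgt(LAY["mid"]),.045,.01,(-1.9,-1.6)); im=c["image"]
h=np.isfinite(P[...,0])&bamboo(im)&(P[...,2]<.03)&(np.hypot(P[...,0]-.487,P[...,1]-.0175)<.13)
print("z pct",np.percentile(P[h][:,2],[2,25,50,75,98]).round(4),"target",tgt(LAY["mid"])); save("w7",im)
plan([((.58,-.03,.21),down(104)),((.675,-.046,.20),down(128))])
```

```text
mid [ 0.4897 -0.0027] -99.99 cost 0.1752 npos 6012
 bar top 47 ((490.7383117675781, 2.3966026306152344), (32.21452331542969, 13.906094551086426), 80.47252655029297)
z pct [0.0195 0.0206 0.0211 0.0216 0.0227] target [ 4.89545540e-01 -3.12642371e-04]
t 20.0 F [1.1 0.3 6.8] grip 0.36 p [ 0.4917 -0.0014  0.2102]
[0.011, 0.003, -0.419, -1.28, 9.19, 0.12] ang 24.0
[0.0, 0.0, -0.419, -3.85, 8.83, 1.0] ang 24.0
```

View pics/w7.png

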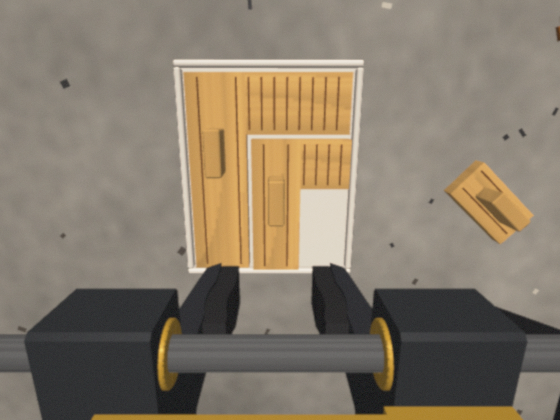

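Both L boards lie flat in the tray, and the free corner shows at (323,228). The small board is next.

Call:
carry_out --pt "0 0 -0.084 -0.26 1.8 0 5" --pt "0 0 -0.168 -0.5 3.7 0 5" --pt "0 0 -0.251 -0.8 5.5 0 5" --pt "0 0 -0.335 -1 7.4 0 5" --pt "0 0 -0.419 -1.28 9.2 0 5"

```text
clock: 20.5
tool_pos: [0.5787, -0.0298, 0.202]
tcp_rot: [1.929, 2.479, 0.0]
ft_force: [0.3, 0.9, 0.1]
grip_width: 0.568
```

Call:
carry_out --pt "0 0 -0.1 -1 2.2 0.3 5" --pt "0 0 -0.2 -1.9 4.4 0.5 5" --pt "0 0 -0.31 -2.9 6.6 0.8 5" --pt "0 0 -0.419 -3.85 8.83 1 5" --pt "0 0 -0.419 -3.85 8.83 1 5"

```text
clock: 21.0
tool_pos: [0.6742, -0.0461, 0.1906]
tcp_rot: [1.374, 2.825, -0.0]
ft_force: [-0.5, -0.8, -0.5]
grip_width: 0.566
```

Call:
carry_out --pt "0 0 0 0 0 0 5" --pt "0 0 0 0 0 0 5" --pt "0 0 0 0 0 0 5" --pt "0 0 0 0 0 0 5" --pt "0 0 0 0 0 0 5"

```text
clock: 21.5
tool_pos: [0.6728, -0.0456, 0.1923]
tcp_rot: [1.377, 2.823, 0.0]
ft_force: [-0.4, -0.3, 0.6]
grip_width: 0.568
```

Run:
```python
from h import *
c,P,x=wfit("small",(.691,-.0465),.075,.02,(2.0,2.5)); save("w8",c["image"])
az=np.degrees(x[2]); plan([((x[0],x[1],.08),down(az)),((x[0],x[1],.021),down(az))])
```

```text
small [ 0.6919 -0.0462] 127.81 cost 0.0114 npos 3522
 bar top 755 ((691.7517700195312, -46.28693771362305), (13.777576446533203, 40.2054443359375), 38.36103439331055)
t 21.55 F [ 0.3 -0.5  0.3] grip 0.568 p [ 0.6729 -0.0456  0.1922]
[0.001, 0.001, 0.003, -1.21, 1.46, 11.22] ang 0.2
[0.0, 0.0, 0.0, 0.0, 0.0, 5.9] ang 0.0
```

Call:
carry_out --pt "0 0 0 -0.6 0.7 4 5" --pt "0 0 0 -1.21 1.46 8 5" --pt "0 0 0 -1.21 1.46 11.2 5" --pt "0 0 0 -1.21 1.46 11.2 5" --pt "0 0 0 -1.21 1.46 11.2 5"

```text
clock: 22.05
tool_pos: [0.6923, -0.0463, 0.0811]
tcp_rot: [1.376, 2.823, 0.0]
ft_force: [1.0, -0.0, 0.8]
grip_width: 0.568
```

Call:
carry_out --pt "0 0 0 0 0 2 5" --pt "0 0 0 0 0 4 5" --pt "0 0 0 0 0 5.2 5" --pt "0 0 0 0 0 5.9 5" --pt "0 0 0 0 0 5.9 5"

```text
clock: 22.55
tool_pos: [0.6923, -0.0463, 0.0215]
tcp_rot: [1.376, 2.823, 0.0]
ft_force: [-0.5, 0.8, -0.7]
grip_width: 0.57
```

Call:
carry_out --pt "0 0 0 0 0 0 5" --pt "0 0 0 0 0 0 3" --pt "0 0 0 0 0 0 2" --pt "0 0 0 0 0 0 1.6" --pt "0 0 0 0 0 0 1.2"

```text
clock: 23.05
tool_pos: [0.6922, -0.0462, 0.0212]
tcp_rot: [1.376, 2.823, 0.0]
ft_force: [-0.9, 0.4, -0.7]
grip_width: 0.227
```

Call:
carry_out --pt "0 0 0 0 0 0 0.5" --pt "0 0 0 0 0 0 0.5" --pt "0 0 0 0 0 -2 0.5" --pt "0 0 0 0 0 -5 0.5" --pt "0 0 0 0 0 -9 0.5"

```text
clock: 23.55
tool_pos: [0.6911, -0.046, 0.1103]
tcp_rot: [-1.375, -2.821, 0.001]
ft_force: [0.4, -1.0, -0.5]
grip_width: 0.158
```

Call:
carry_out --pt "0 0 0 0 0 0 0.5" --pt "0 0 0 0 0 0 0.5" --pt "0 0 0 0 0 0 0.5" --pt "0 0 0 0 0 0 0.5" --pt "0 0 0 0 0 0 0.5"

```text
clock: 24.05
tool_pos: [0.6917, -0.0461, 0.1098]
tcp_rot: [-1.376, -2.823, 0.0]
ft_force: [0.2, -0.4, 0.1]
grip_width: 0.155
```

Run:
```python
from h import *
c=held("small",np.radians(127.8))
g=tgt(LAY["small"]);print(g)
plan([((.62,-.05,.13),down(104)),((*g,.13),down(80)),((*g,.08),down(80))])
```

```text
small held cost 0.0022 npos 5497 top z 0.1039 expected 0.1038 origin in tool mm [1.95 1.07 0.  ] yaw-az 0.05
[ 0.52922086 -0.04279763]
t 24.1 F [-0.4  0.9 -0.1] grip 0.156 p [ 0.6918 -0.0462  0.1101]
[-0.001, -0.0, 0.419, 4.12, -5.89, -1.98] ang 24.0
[0.0, 0.0, 0.419, 2.89, -8.63, 0.0] ang 24.0
[0.0, 0.0, 0.0, 0.0, 0.0, 5.0] ang 0.0
```

Call:
carry_out --pt "0 0 0.084 0.8 -1.2 -0.4 0.5" --pt "0 0 0.168 1.6 -2.4 -0.8 0.5" --pt "0 0 0.251 2.5 -3.5 -1.2 0.5" --pt "0 0 0.335 3.3 -4.7 -1.6 0.5" --pt "0 0 0.419 4.12 -5.89 -2 0.5"

```text
clock: 24.6
tool_pos: [0.6195, -0.05, 0.1308]
tcp_rot: [1.938, 2.472, 0.0]
ft_force: [0.0, 0.3, -0.3]
grip_width: 0.159
```

Call:
carry_out --pt "0 0 0.084 0.6 -1.7 0 0.5" --pt "0 0 0.168 1.2 -3.5 0 0.5" --pt "0 0 0.251 1.7 -5.2 0 0.5" --pt "0 0 0.335 2.3 -6.9 0 0.5" --pt "0 0 0.419 2.89 -8.63 0 0.5"

```text
clock: 25.1
tool_pos: [0.5287, -0.0428, 0.1307]
tcp_rot: [2.41, 2.015, 0.0]
ft_force: [0.3, -0.2, -0.3]
grip_width: 0.153
```

Call:
carry_out --pt "0 0 0 0 0 2 0.5" --pt "0 0 0 0 0 4 0.5" --pt "0 0 0 0 0 6 0.5" --pt "0 0 0 0 0 6 0.5" --pt "0 0 0 0 0 6 0.5"

```text
clock: 25.6
tool_pos: [0.5297, -0.0429, 0.0712]
tcp_rot: [2.406, 2.019, 0.0]
ft_force: [-0.5, -0.1, -0.7]
grip_width: 0.158
```

Run:
```python
from h import *
c=held("small",np.radians(80)); save("w9",c["image"])
P=cloud(c);B=bamboo(c["image"]);t=manip.observe()["tool_pos"]
q=P[B&(np.abs(P[...,2]-(t[2]-.006))<.005)]-t
u=np.array([np.cos(np.radians(80)),np.sin(np.radians(80)),0]);v=np.array([u[1],-u[0],0])
print("held board extents along tool x",np.percentile(q@u,[1,99.7]).round(4),"y",np.percentile(q@v,[.5,99.5]).round(4),len(q))
g=tgt(LAY["small"]);plan([((*g,.045),down(80)),((*g,.027),down(80))])
```

```text
small held cost 0.0022 npos 5447 top z 0.0653 expected 0.0652 origin in tool mm [ 2.32  0.03 -0.  ] yaw-az 0.02
held board extents along tool x [0.0084 0.0388] y [-0.0199  0.0194] 5339
t 25.65 F [0.  0.5 0.2] grip 0.158 p [ 0.53   -0.043   0.0717]
[0.002, 0.0, 0.0, 0.01, -0.09, 2.67] ang 0.1
[0.0, 0.0, 0.0, 0.0, 0.0, 1.8] ang 0.0
```

View pics/w9.png

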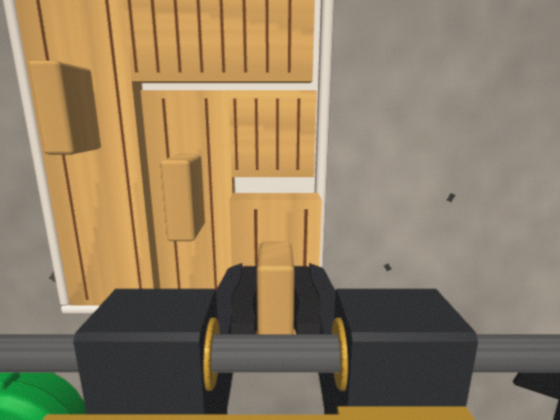

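The held board is aligned over the last corner. It needs a shift of about 1 mm along tool −x as it goes down.

Call:
carry_out --pt "0 0 0 -0.1 -0.08 1 0.5" --pt "0 0 0 -0.1 -0.08 2 0.5" --pt "0 0 0 -0.1 -0.08 3 0.5" --pt "0 0 0 -0.1 -0.08 3.7 0.5" --pt "0 0 0 -0.1 -0.08 4.1 0.5"

```text
clock: 26.15
tool_pos: [0.5283, -0.0436, 0.0289]
tcp_rot: [-2.406, -2.019, 0.0]
ft_force: [0.4, 0.7, -0.9]
grip_width: 0.156
```

Call:
carry_out --pt "0 0 0 0 0 0.1 0.5" --pt "0 0 0 0 0 0.2 0.5" --pt "0 0 0 0 0 0.3 0.5" --pt "0 0 0 0 0 0.35 0.5" --pt "0 0 0 0 0 0.35 0.5"

```text
clock: 26.65
tool_pos: [0.5289, -0.0438, 0.027]
tcp_rot: [2.405, 2.019, 0.001]
ft_force: [-2.1, -0.3, 4.8]
grip_width: 0.152
```

Call:
carry_out --pt "0 0 0 0 0 0 3" --pt "0 0 0 0 0 0 3" --pt "0 0 0 0 0 0 3" --pt "0 0 0 0 0 0 3" --pt "0 0 0 0 0 -0.5 3"

```text
clock: 27.15
tool_pos: [0.5282, -0.0436, 0.031]
tcp_rot: [-2.406, -2.019, 0.001]
ft_force: [-0.7, 0.3, 1.5]
grip_width: 0.346
```

Call:
carry_out --pt "0 0 0 0 0 -2 3" --pt "0 0 0 0 0 -5 3" --pt "0 0 0 0 0 -9 3" --pt "0 0 0 0 0 -13 3" --pt "0 0 0 0 0 -17 3"

```text
clock: 27.65
tool_pos: [0.5282, -0.0436, 0.2034]
tcp_rot: [2.406, 2.019, 0.001]
ft_force: [-0.0, 0.1, 0.6]
grip_width: 0.341
```

Call:
carry_out --pt "0 0 0 -2 -1 -1 3" --pt "0 0 0 -4 -2 -2 3" --pt "0 0 0 -6 -3 -4 3" --pt "0 0 0 -6 -3 -6 3" --pt "0 0 0 -6 -3 -6 3"

```text
clock: 28.15
tool_pos: [0.489, -0.0982, 0.2639]
tcp_rot: [2.403, 2.015, 0.004]
ft_force: [0.6, -0.5, 0.3]
grip_width: 0.339
```

Run:
```python
from h import *
c=read_camera("wrist");P=cloud(c);im=c["image"];save("w10",im);B=bamboo(im)
cy,sy=np.cos(TYAW),np.sin(TYAW);d=P[...,:2]-TRAY;X=cy*d[...,0]+sy*d[...,1];Y=-sy*d[...,0]+cy*d[...,1]
for nm,(ox,oy) in LAY.items():
    for a,b,e,f in RECT[nm]:
        s=np.isfinite(X)&B&(P[...,2]<.03)&(X*1e3>ox+a*1e3+3)&(X*1e3<ox+b*1e3-3)&(Y*1e3>oy+e*1e3+3)&(Y*1e3<oy+f*1e3-3)
        p=P[s]; A=np.c_[X[s],Y[s],np.ones(s.sum())]; k=np.linalg.lstsq(A,p[:,2],rcond=None)[0]
        print(nm,s.sum(),"z med",np.median(p[:,2]).round(4),"slopes deg",np.degrees(k[:2]).round(2))
s=np.isfinite(X)&(np.abs(X)<.12)&(np.abs(Y)<.1)&(P[...,2]<.06)
for ox,oy in LAY.values():
    b=s&(P[...,2]>.049)&(np.hypot(X*1e3-ox,Y*1e3-oy)<30); print("bar",b.sum(),(X[b].mean()*1e3).round(1),(Y[b].mean()*1e3).round(1),"target",ox,oy)
D=np.load("top.npz");c=read_camera("top");dz=cv2.absdiff(c["image"],D["im"]).max(-1)>40
n,L,st,ce=cv2.connectedComponentsWithStats(dz.astype(np.uint8))
print([(list(map(int,ce[i])),int(st[i,4])) for i in range(1,n) if st[i,4]>25]); print(manip.observe()["clock"])
```

```text
big 6344 z med 0.0211 slopes deg [0.01 0.11]
big 2279 z med 0.021 slopes deg [0.12 0.04]
mid 4016 z med 0.0211 slopes deg [0.03 0.01]
mid 1694 z med 0.0211 slopes deg [0.11 0.04]
small 1568 z med 0.0212 slopes deg [ 0.05 -0.07]
bar 725 -23.9 -46.0 target -24.3 -46.3
bar 656 18.2 6.3 target 17.1 5.6
bar 607 52.1 52.0 target 52.05 52.05
[([303, 152], 144), ([323, 150], 29), ([345, 153], 168), ([306, 187], 57), ([391, 192], 86), ([413, 232], 1023), ([330, 210], 461), ([271, 230], 3227), ([146, 226], 1152), ([408, 248], 62), ([329, 286], 561), ([22, 362], 3898), ([91, 348], 275), ([180, 366], 199), ([207, 369], 60), ([172, 391], 680), ([291, 386], 213), ([251, 394], 167), ([275, 412], 194), ([308, 416], 34)]
28.25
```

View pics/w10.png

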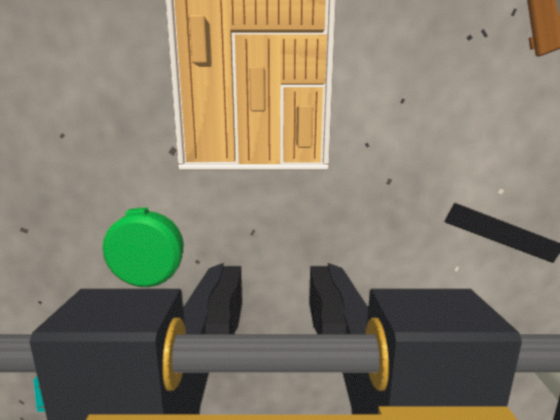

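All three boards lie flat and fill the tray. I'll check the bystanders once more, then hand in.

Run:
```python
from h import *
for cam in("side","wrist"):
    P=cloud(read_camera(cam))
    for q in["cap_case","comb","soap","nail_clipper"]:
        for d in nets.find_in(q,cam)[:1]:
            x,y=map(int,d["xy"]);print(cam,q,round(d["p"],2),(x,y),P[y,x].round(3))
manip.finish_job()
```

```text
side cap_case 0.97 (269, 304) [ 0.323 -0.152  0.039]
side comb 0.88 (384, 219) [ 0.754 -0.207  0.005]
side soap 0.63 (329, 162) [0.813 0.04  0.04 ]
wrist cap_case 0.93 (144, 249) [ 0.336 -0.14   0.038]
wrist comb 0.81 (505, 235) [ 0.743 -0.206  0.005]
the job is handed in; nothing more can be done
```

The big, middle and small bamboo boards are back in the drip tray, each set down gently with its bar up. I handed the job in at about 28 s on the robot's clock.

- **Lying flat:** all three top surfaces measure 21 mm high, as they should on the tray's 6 mm floor, and are tilted by at most about 0.1°.
- **Position:** each bar is within about 1.3 mm of its planned place.
- **Other things on the ledge:** the cap case, comb and soap show where they were, to within the measuring noise. The detector did not find the nail clipper in the last pictures, so I did not recheck it, but the arm never worked near it. I left the turquoise look-alike alone.
- **Checks that disagreed:**
    - A before-and-after comparison of the top pictures flagged spots near the cap case and comb. I put these down to the arm and its shadow.
    - My first fit of the middle board was off because of a bug, which I fixed before grasping.
    - The fit of the middle board right after it was placed was poor, because its search window was too small. The final bar and height checks were good.

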